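# Nest the empty screw tubs and lid both stacks

## Task

Put the empty screw tubs away in the plywood caddy: nest every tub that is out on the table into the stack of its own size, letting each one down only until it rests loosely in the tub below, never pressed in, or they wedge and jam. Then set the matching lid on top of each stack so that it sits fully down and level, to keep the sawdust out. Leave the other things on the table where they are.

Things in the scene. Friction and masses are not known exactly. Their poses are not given: they have to be found in the camera images.
- large_0_mid (a point): bottom tub of the large stack, screwed to the fixed plywood caddy (34 mm high), foot 9 mm above the table; square open blue tub 80 mm tall, 68 mm wide over its upright 12 mm rim band, 46 mm at the foot. Point: on its axis, 40 mm below the rim; z up, x and y square to its sides. Its even taper nests, sides parallel (any quarter turn): set in lightly, a tub rests with its rim about 28 mm above the next; pushed with over 10 N it wedges deeper and stays jammed
- large_1_mid (a point): large tub on the table, like large_0 (may be absent: None); square open blue tub 80 mm tall, 68 mm wide over its upright 12 mm rim band, 46 mm at the foot. Point: on its axis, 40 mm below the rim; z up, x and y square to its sides
- large_2_mid (a point): large tub on the table, like large_0 (may be absent: None); square open blue tub 80 mm tall, 68 mm wide over its upright 12 mm rim band, 46 mm at the foot. Point: on its axis, 40 mm below the rim; z up, x and y square to its sides
- large_3_mid (a point): large tub on the table, like large_0 (may be absent: None); square open blue tub 80 mm tall, 68 mm wide over its upright 12 mm rim band, 46 mm at the foot. Point: on its axis, 40 mm below the rim; z up, x and y square to its sides
- large_lid_grip (a point): blue lid of the large stack, 73 mm square. Point: centre of the grip bar on its top, 38 mm long along x, 12 thick along y, 22 tall. A square plug 53 mm wide, 8 deep under the plate drops with 3 mm slack all round into a tub's 59 mm mouth, sides parallel. Seated, the point is 15 mm above the rim; on the table 23 mm up
- small_0_mid (a point): bottom tub of the small stack, screwed to the fixed plywood caddy (34 mm high), foot 9 mm above the table; square open orange tub 64 mm tall, 52 mm wide over its upright 12 mm rim band, 34 mm at the foot. Point: on its axis, 32 mm below the rim; z up, x and y square to its sides. Its even taper nests, sides parallel (any quarter turn): set in lightly, a tub rests with its rim about 28 mm above the next; pushed with over 10 N it wedges deeper and stays jammed
- small_1_mid (a point): small tub on the table, like small_0 (may be absent: None); square open orange tub 64 mm tall, 52 mm wide over its upright 12 mm rim band, 34 mm at the foot. Point: on its axis, 32 mm below the rim; z up, x and y square to its sides
- small_2_mid (a point): small tub on the table, like small_0 (may be absent: None); square open orange tub 64 mm tall, 52 mm wide over its upright 12 mm rim band, 34 mm at the foot. Point: on its axis, 32 mm below the rim; z up, x and y square to its sides
- small_3_mid (a point): small tub on the table, like small_0 (may be absent: None); square open orange tub 64 mm tall, 52 mm wide over its upright 12 mm rim band, 34 mm at the foot. Point: on its axis, 32 mm below the rim; z up, x and y square to its sides
- small_lid_grip (a point): orange lid of the small stack, 57 mm square. Point: centre of the grip bar on its top, 30 mm long along x, 12 thick along y, 22 tall. A square plug 37 mm wide, 8 deep under the plate drops with 3 mm slack all round into a tub's 43 mm mouth, sides parallel. Seated, the point is 15 mm above the rim; on the table 23 mm up
- battery_pack: black battery pack, 76 x 118 x 64 mm, bystander; origin under its middle
- masking_tape: roll of masking tape, 105 mm across, 25 mm high, bystander; origin under its middle
- glue_bottle: yellow glue bottle, 200 mm tall, standing, bystander; origin under its foot
Mind the look-alikes: they are no part of the job. Leave any pink or white look-alike of the part that bears large_3_mid alone.

How it is judged (in metres and radians):
On the way, in this order (a step that is already met when the one before it is completed fails the run):
1. every loose tub is nested loosely in the stack of its size (angle between each of large_1_mid, large_2_mid, large_3_mid, small_1_mid, small_2_mid, small_3_mid's own z axis and vertical below 0.12 rad and ((z of large_1_mid in the frame of large_0_mid between 0.0225 and 0.04 m and horizontal distance between large_1_mid and large_0_mid below 0.008 m) or (z of large_1_mid in the frame of large_2_mid between 0.0225 and 0.04 m and horizontal distance between large_1_mid and large_2_mid below 0.008 m) or (z of large_1_mid in the frame of large_3_mid between 0.0225 and 0.04 m and horizontal distance between large_1_mid and large_3_mid below 0.008 m)) and ((z of large_2_mid in the frame of large_0_mid between 0.0225 and 0.04 m and horizontal distance between large_2_mid and large_0_mid below 0.008 m) or (z of large_2_mid in the frame of large_1_mid between 0.0225 and 0.04 m and horizontal distance between large_2_mid and large_1_mid below 0.008 m) or (z of large_2_mid in the frame of large_3_mid between 0.0225 and 0.04 m and horizontal distance between large_2_mid and large_3_mid below 0.008 m)) and ((z of large_3_mid in the frame of large_0_mid between 0.0225 and 0.04 m and horizontal distance between large_3_mid and large_0_mid below 0.008 m) or (z of large_3_mid in the frame of large_1_mid between 0.0225 and 0.04 m and horizontal distance between large_3_mid and large_1_mid below 0.008 m) or (z of large_3_mid in the frame of large_2_mid between 0.0225 and 0.04 m and horizontal distance between large_3_mid and large_2_mid below 0.008 m)) and ((z of small_1_mid in the frame of small_0_mid between 0.0225 and 0.04 m and horizontal distance between small_1_mid and small_0_mid below 0.008 m) or (z of small_1_mid in the frame of small_2_mid between 0.0225 and 0.04 m and horizontal distance between small_1_mid and small_2_mid below 0.008 m) or (z of small_1_mid in the frame of small_3_mid between 0.0225 and 0.04 m and horizontal distance between small_1_mid and small_3_mid below 0.008 m)) and ((z of small_2_mid in the frame of small_0_mid between 0.0225 and 0.04 m and horizontal distance between small_2_mid and small_0_mid below 0.008 m) or (z of small_2_mid in the frame of small_1_mid between 0.0225 and 0.04 m and horizontal distance between small_2_mid and small_1_mid below 0.008 m) or (z of small_2_mid in the frame of small_3_mid between 0.0225 and 0.04 m and horizontal distance between small_2_mid and small_3_mid below 0.008 m)) and ((z of small_3_mid in the frame of small_0_mid between 0.0225 and 0.04 m and horizontal distance between small_3_mid and small_0_mid below 0.008 m) or (z of small_3_mid in the frame of small_1_mid between 0.0225 and 0.04 m and horizontal distance between small_3_mid and small_1_mid below 0.008 m) or (z of small_3_mid in the frame of small_2_mid between 0.0225 and 0.04 m and horizontal distance between small_3_mid and small_2_mid below 0.008 m))), for 0.3 s.
2. both lids sit level on the top tubs (angle between each of large_lid_grip, small_lid_grip's own z axis and vertical below 0.1 rad and ((z of large_lid_grip in the frame of large_0_mid between 0.051 and 0.059 m and horizontal distance between large_lid_grip and large_0_mid below 0.008 m) or (z of large_lid_grip in the frame of large_1_mid between 0.051 and 0.059 m and horizontal distance between large_lid_grip and large_1_mid below 0.008 m) or (z of large_lid_grip in the frame of large_2_mid between 0.051 and 0.059 m and horizontal distance between large_lid_grip and large_2_mid below 0.008 m) or (z of large_lid_grip in the frame of large_3_mid between 0.051 and 0.059 m and horizontal distance between large_lid_grip and large_3_mid below 0.008 m)) and ((z of small_lid_grip in the frame of small_0_mid between 0.043 and 0.051 m and horizontal distance between small_lid_grip and small_0_mid below 0.008 m) or (z of small_lid_grip in the frame of small_1_mid between 0.043 and 0.051 m and horizontal distance between small_lid_grip and small_1_mid below 0.008 m) or (z of small_lid_grip in the frame of small_2_mid between 0.043 and 0.051 m and horizontal distance between small_lid_grip and small_2_mid below 0.008 m) or (z of small_lid_grip in the frame of small_3_mid between 0.043 and 0.051 m and horizontal distance between small_lid_grip and small_3_mid below 0.008 m))), for 0.2 s.
At the end, for the whole second after the job is handed in: Each tub present stands upright on the axis (8 mm) of another of its size, its rim 22.5 to 40 mm above that one's (closer is jammed); each lid is centred (8 mm) on its stack's top tub, level within 0.1 rad, its plate within 4 mm of the rim (all of step 1 and all of step 2); the robot touches nothing.
It fails at once if the battery pack is knocked or moved more than 30 mm (distance of battery_pack from where it was at the start of the episode above 0.03 m).
It fails at once if the masking tape is knocked or moved more than 30 mm (distance of masking_tape from where it was at the start of the episode above 0.03 m).
It fails at once if the glue bottle is knocked or moved more than 30 mm (distance of glue_bottle from where it was at the start of the episode above 0.03 m).
Of large_1, small_1, large_2, small_2, large_3, small_3 only 4 to 6 are there at a start; the rules pass over those that are not, and their reading is None.
At some moment in a run one of large_1, small_1, large_2, small_2, large_3, small_3, large_lid, small_lid may be knocked a few centimetres aside while the robot is not near it.
It also fails if it takes over 210 s, if anything falls off the work surface, if the arm or the gripper's body presses on something with over 40 N, if the wrist force passes 120 N, or if a joint passes its speed limit or range.

## Robot

A 6-joint arm with a two-finger parallel gripper is mounted at the origin on a cart in front of the work surface, level with it; the furniture and walls round the work are solid. World frame = base frame: x ahead of the robot, y to its left, z up, the work surface at z = 0. Lengths are in m, angles in degrees, forces in N, time in s.
With the tool pointing down it reaches from about 0.325 to 0.85 m from the base axis. Payload 15.5 kg.
Tool frame: the origin (TCP) lies midway between the tips of the shut fingers; the grasp point (between the pads) lies 19 mm behind it; z points along the fingers, y is the line along which they close (so a half turn about z gives the same grasp; the last joint's range is limited). The gripper opens to 91 mm and grips with 3 to 60 N. Pads are 32 mm wide; open, the fingers measure 118 mm over their backs; the gripper's body (76 mm by 178 mm) begins 60 mm behind the grasp point.
Start: joints at [62.481, 28.281, 77.091, -0, 74.628, -5.472], TCP at [0.235, 0.579, 0.214] pointing down, gripper open.
Joint ranges: [-166.48, 166.48], [-47.26, 123.95], [12.59, 153.08], [-70.14, 250.14], [6.76, 159.57], [-176.63, 176.63]. Speed limits (degrees/s): [108.29, 108.29, 147.25, 172.46, 172.46, 172.46].

## Interface

Orientations are given as [roll, pitch, yaw] about the fixed x, y, z axes, in that order (R = Rz(yaw) Ry(pitch) Rx(roll)).
In Python, from workcell import bot, optics gives the robot as it stands. Calls block until the motion is done:
- bot.move_pose(position, orientation): joint-space move of the TCP to a pose.
- bot.move_l(position, rot=None, feed=0.15, f_stop=None): straight line of the TCP; rot=None keeps the orientation; feed is the mean speed in m/s. With f_stop (N) it stops when the force on the tool has changed by that much, and returns True; else False.
- bot.goto_joints(angles): joint-space move.
- bot.open_gripper() and bot.close_gripper(effort=None): open the fingers fully, or close them until they stop; effort is the grip in N (None keeps the last).
- bot.sleep(seconds).
- bot.inverse_kinematics(position, orientation): joint angles nearest the present ones, or None.
- optics.snapshot(name): name is "side" or "top" or "wrist"; returns a dict with "color" (420x560x3 uint8, blue, green, red), "range_z" (420x560 float32, m along the optical axis (not along the pixel's ray), 0 where there is no reading), "camera_matrix" (3x3 intrinsics, pixels), "D" ([k1, k2, p1, p2, k3] as OpenCV has them; the pictures are not rectified), "world_to_cam" (4x4, takes a point from world to camera coordinates). Camera axes: x right, y up, looking along -z (the intrinsics and any distortion apply to the point x, -y, -z); pixel columns grow to the right and rows downward; lengths in m; the calibration is good to about 2 mm. A picture is of the moment at which its call begins.
A pose or a line that the arm cannot do raises bot.PlanningError and nothing moves.
- bot.close_job(): hands the job in, once; it reports no verdict.
Readings, each from a call of its own:
- bot.read_time(): time.
- bot.read_joints(): joint angles.
- bot.read_qvel(): joint speeds.
- bot.read_tau(): joint torques, N m.
- bot.read_eef_pos(): TCP position.
- bot.read_orientation(): TCP orientation.
- bot.read_force(): force on the tool from outside, world axes, zero at the start.
- bot.read_moment(): the same for the moment, N m.
- bot.read_opening(): finger opening in m.
Only numpy, scipy, OpenCV 4.12 (cv2) and the standard library are available. Lean on these libraries where they do the work, as an engineer would, in place of code of your own. Each camera call takes 0.05 s, during which the arm holds its last target. There are 200 camera calls.

## Working session

There is one attempt and no reset: what is moved stays moved. The work goes in short steps, each a Python script; the robot and the scene stay as the last script left them, time stands still between calls to the robot, and variables do not carry over. Pictures are saved under pics/ and viewed, on a budget of 14 in all, crops included, one or two more only if the job needs it, and the job is handed in when it is done.

```bash
ls; mkdir -p pics; python3 - <<'E'
from workcell import bot, optics
import cv2, numpy as np, pickle
for n in ["top","side"]:
    s=optics.snapshot(n); cv2.imwrite(f"pics/{n}0.png",s["color"]); pickle.dump(s,open(f"{n}0.pkl","wb"))
    print(n,s["camera_matrix"].round(1).tolist(),s["D"],np.round(s["world_to_cam"],3).tolist())
print(bot.read_time(),bot.read_orientation())
E
```

```text
pics
top [[485.8, 0.0, 273.6], [0.0, 485.8, 219.5], [0.0, 0.0, 1.0]] [-0.05544724  0.          0.          0.          0.        ] [[-0.013, -1.0, 0.003, -0.007], [0.998, -0.013, 0.058, -0.591], [-0.058, 0.004, 0.998, -1.498], [0.0, 0.0, 0.0, 1.0]]
side [[415.4, 0.0, 276.8], [0.0, 415.4, 210.4], [0.0, 0.0, 1.0]] [0.02857974 0.         0.         0.         0.        ] [[0.832, -0.555, 0.01, -0.542], [0.345, 0.531, 0.774, -0.243], [-0.435, -0.64, 0.633, -0.96], [0.0, 0.0, 0.0, 1.0]]
0.1 [-1.79938387e+02 -6.97194825e-03  1.57951896e+02]
```

View pics/top0.png

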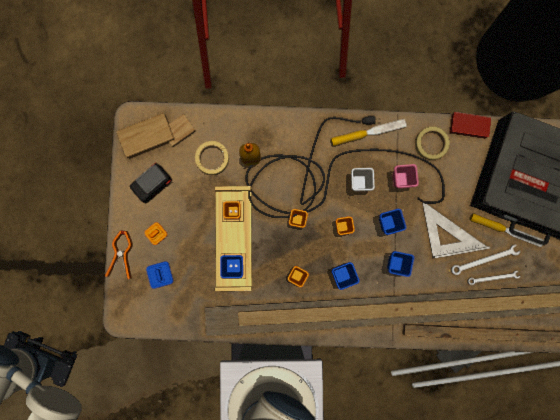

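View pics/side0.png

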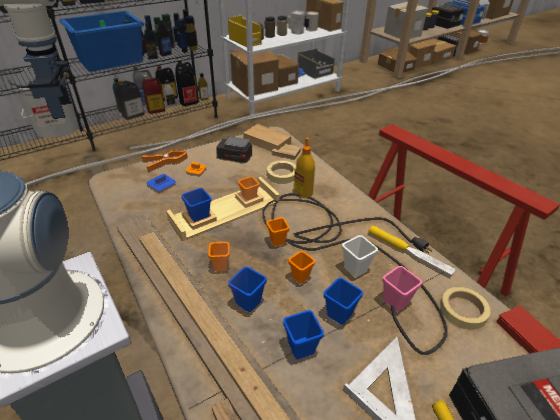

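Candidates in the top view:
- **Blue tubs:** (392,222), (344,276), (400,264).
- **Orange tubs:** (298,218), (345,226), (297,276).
- **Look-alikes to leave:** white tub (362,180) and pink tub (405,176).
- **Caddy tubs:** blue (232,265), orange (232,211).
- **Lids:** blue (160,274), orange (155,233).
- **Other orange or yellow things:** pliers (120,255), glue bottle (250,152), masking tape (211,157) or the other roll (433,142).

All six loose tubs are there.

```bash
cat > lib.py <<'E'
from workcell import bot, optics
import cv2, numpy as np
HSV={'blue':((105,120,40),(125,255,255)),'orange':((6,150,80),(19,255,255))}
def cast(s,uv,z):
    """pixels -> world points on plane z"""
    p=cv2.undistortPoints(np.float64(uv).reshape(-1,1,2),s["camera_matrix"],s["D"]).reshape(-1,2)
    T=np.linalg.inv(s["world_to_cam"]); d=np.c_[p[:,0],-p[:,1],-np.ones(len(p))]@T[:3,:3].T
    o=T[:3,3]; return o+d*((z-o[2])/d[:,2])[:,None]
def cloud(s):
    z=s["range_z"]; v,u=np.mgrid[:z.shape[0],:z.shape[1]]
    p=cv2.undistortPoints(np.float64(np.dstack([u,v])).reshape(-1,1,2),s["camera_matrix"],s["D"]).reshape(-1,2)
    zz=z.reshape(-1,1); c=np.c_[p[:,0],-p[:,1],-np.ones(len(p))]*zz
    T=np.linalg.inv(s["world_to_cam"]); w=c@T[:3,:3].T+T[:3,3]; w[zz[:,0]==0]=np.nan
    return w.reshape(*z.shape,3)
def rect(pts):
    (cx,cy),(w,h),a=cv2.minAreaRect(np.float32(pts)[:,:2]*1000)
    return cx/1000,cy/1000,w,h,(a+45)%90-45   # m,m,mm,mm, yaw mod 90 in (-45,45)
def blobs(s,col,amin=100):
    m=cv2.inRange(cv2.cvtColor(s["color"],cv2.COLOR_BGR2HSV),*map(np.array,HSV[col]))
    m=cv2.morphologyEx(m,cv2.MORPH_CLOSE,np.ones((3,3)))
    return [c for c in cv2.findContours(m,cv2.RETR_EXTERNAL,cv2.CHAIN_APPROX_NONE)[0] if cv2.contourArea(c)>amin]
E
python3 - <<'E'
from lib import *
import pickle
s=pickle.load(open("top0.pkl","rb")); W=cloud(s)
for col,rim in (('blue',.08),('orange',.064)):
    for c in blobs(s,col):
        m=np.zeros(s["range_z"].shape,np.uint8); cv2.drawContours(m,[c],-1,1,-1)
        h=np.nanpercentile(W[m>0][:,2],97)
        print(col,c.reshape(-1,2).mean(0).round(),'ztop %.3f'%h,np.round(rect(cast(s,c,min(h,.12))),3))
for nm,(u,v) in dict(bottle=(250,152),tape=(211,157),batt=(150,182)).items(): print(nm,W[v,u].round(3))
w=optics.snapshot("wrist"); cv2.imwrite("pics/wrist0.png",w["color"])
print(w["camera_matrix"].round(1).tolist(),w["D"],np.round(np.linalg.inv(w["world_to_cam"]),3).tolist())
from scipy.spatial.transform import Rotation as R
Rt=R.from_euler('xyz',bot.read_orientation(),degrees=True).as_matrix()
C=np.linalg.inv(w["world_to_cam"])
print("cam in tool",(Rt.T@(C[:3,3]-bot.read_eef_pos())).round(3),(Rt.T@C[:3,:3]).round(2).tolist())
E
```

```text
blue [345. 275.] ztop 0.084 [ 0.417 -0.224 68.082 67.808 20.111]
blue [159. 274.] ztop 0.034 [ 0.425  0.339 70.826 71.324 14.585]
blue [231. 266.] ztop 0.093 [ 0.45   0.111 62.038 64.814 -0.575]
blue [401. 264.] ztop 0.083 [  0.45   -0.391  70.518  67.839 -12.085]
blue [392. 221.] ztop 0.083 [ 0.576 -0.369 67.33  71.38  15.113]
orange [298. 276.] ztop 0.068 [  0.415  -0.087  67.231  57.155 -35.725]
orange [120. 254.] ztop 0.030 [  0.489   0.459  81.818 147.378  -8.153]
orange [155. 233.] ztop 0.035 [ 0.552  0.35  58.416 59.84  40.071]
orange [345. 225.] ztop 0.068 [ 0.567 -0.229 54.084 54.412  8.655]
orange [298. 218.] ztop 0.067 [  0.592  -0.088  55.019  54.457 -13.482]
orange [232. 212.] ztop 0.076 [ 0.614  0.108 63.137 60.364 -0.536]
orange [250. 150.] ztop 0.190 [ 7.9300e-01  5.3000e-02  6.1704e+01  3.5679e+01 -7.5300e-01]
bottle [0.778 0.051 0.151]
tape [ 0.794  0.182 -0.003]
batt [0.707 0.361 0.061]
[[363.0, 0.0, 278.3], [0.0, 363.0, 210.3], [0.0, 0.0, 1.0]] [0.01075263 0.         0.         0.         0.        ] [[0.375, -0.894, -0.246, 0.166], [0.927, 0.361, 0.101, 0.607], [-0.001, -0.266, 0.964, 0.382], [0.0, 0.0, 0.0, 1.0]]
cam in tool [ 0.074  0.    -0.169] [[0.0, 0.96, 0.27], [1.0, -0.0, 0.0], [0.0, 0.27, -0.96]]
```

View pics/wrist0.png

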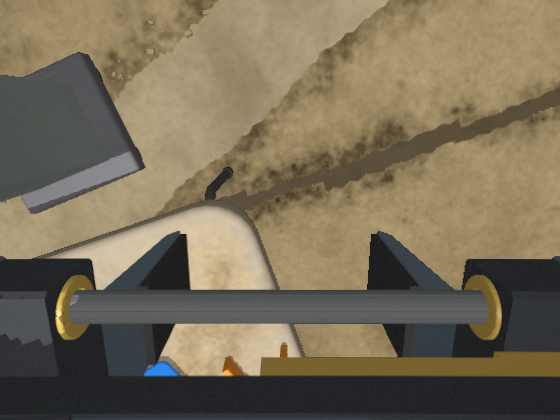

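```bash
cat >> lib.py <<'E'
def tool(yaw): return [180,0,yaw]
def near(yaw,per,ref=105):
    return ref+((yaw-ref+per/2)%per-per/2)
def look(xy,col,z,yaw=100,h=.06,size=None,save=None):
    """hover with the wrist camera straight above xy, rim/plate at height z; returns nearest rect"""
    a=np.radians(yaw); p=[xy[0]-.074*np.cos(a),xy[1]-.074*np.sin(a),z+h]
    bot.move_pose(p,tool(yaw)); bot.sleep(.15)
    s=optics.snapshot("wrist")
    if save: cv2.imwrite(save,s["color"])
    r=[(rect(cast(s,c,z)),c) for c in blobs(s,col,800)]
    if size: r=[q for q in r if abs(q[0][2]-size)<6 and abs(q[0][3]-size)<6]
    if not r: raise RuntimeError("nothing of that size in the wrist view")
    q,c=min(r,key=lambda q:np.hypot(q[0][0]-xy[0],q[0][1]-xy[1]))
    print("look",np.round(q,4),"t=%.1f"%bot.read_time()); return q,c,s
SPEC=dict(blue=dict(rim=.080,w=68,lid=73),orange=dict(rim=.064,w=52,lid=57))
G=.022   # TCP this far below the rim when holding a tub
def pick_tub(xy,col,save=None):
    sp=SPEC[col]; bot.open_gripper()
    q,_,_=look(xy,col,sp["rim"],size=sp["w"],save=save); yaw=near(q[4],90)
    bot.move_l([q[0],q[1],sp["rim"]+.02],tool(yaw),feed=.25)
    bot.move_l([q[0],q[1],sp["rim"]-G],feed=.12)
    bot.close_gripper(12); print("grip opening %.4f"%bot.read_opening())
    bot.move_l([q[0],q[1],.25],feed=.3)
    print("after lift %.4f"%bot.read_opening())
def place_tub(c,rimz,yaw):
    """let down on stack axis c so the rim comes to rest near rimz"""
    z=rimz-G
    bot.move_l([c[0],c[1],.25],tool(yaw),feed=.3)
    bot.move_l([c[0],c[1],z+.010],feed=.2); bot.sleep(.1)
    hit=bot.move_l([c[0],c[1],z-.002],feed=.02,f_stop=2.5)
    e=bot.read_eef_pos(); print("placed hit",hit,"tcp err z %.4f"%(e[2]-z),"F",np.round(bot.read_force(),1))
    bot.open_gripper(); bot.move_l([c[0],c[1],max(z+.06,.2)],feed=.3)
    print("t=%.1f"%bot.read_time())
E
python3 - <<'E'
from lib import *
import json
# stack axes; start high because of bottle
q,_,_=look((.614,.108),'orange',.073,yaw=90,h=.1,save="pics/st_s.png"); S=q
q,_,_=look((.45,.111),'blue',.089,yaw=90,h=.08,save="pics/st_l.png"); L=q
json.dump(dict(orange=S,blue=L),open("stack.json","w"))
q,_,_=look((.592,-.088),'orange',.064,size=52,save="pics/s1.png")
cv2.imwrite("pics/three.png",np.hstack([cv2.resize(cv2.imread(f"pics/{n}.png"),(266,200)) for n in("st_s","st_l","s1")]))
E
```

```text
look [ 0.6205  0.1118 51.7297 51.1754  0.0728] t=2.7
look [4.50500e-01 1.12300e-01 6.66910e+01 6.58717e+01 1.37000e-02] t=3.6
look [  0.5929  -0.0891  51.6774  51.4804 -12.5017] t=4.8
```

View pics/three.png

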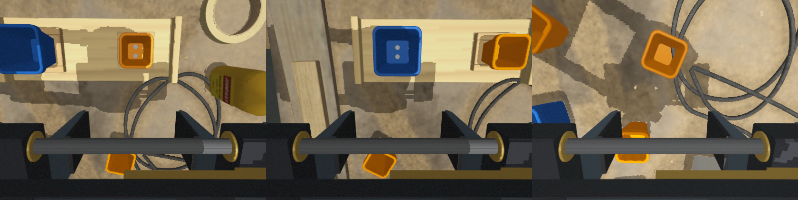

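The wrist crops show the caddy tubs cleanly at the top centre of their frames, orange near (136,50) and blue near (397,52). The chosen loose orange tub is at (665,53), a plain square orange tub, so the choice is right. The sizes agree too. Next I nest the first small tub.

```bash
python3 - <<'E'
from lib import *
import json
S=json.load(open("stack.json"))['orange']
pick_tub((.592,-.089),'orange')
place_tub(S,.073+.028,90+S[4])
q,_,_=look(S,'orange',.101,yaw=90,h=.08,save="pics/n1.png")
E
```

```text
look [  0.5929  -0.0891  51.7027  51.491  -12.4686] t=5.5
grip opening 0.0522
after lift 0.0521
placed hit True tcp err z 0.0002 F [ 0.5  0.4 -3. ]
t=11.7
look [ 0.6206  0.1115 51.541  51.5089  0.0546] t=12.3
```

View pics/n1.png

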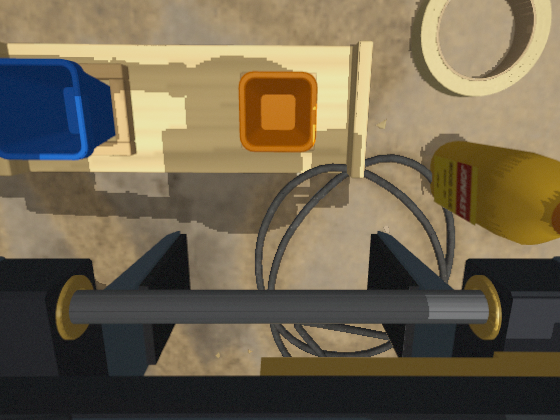

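The tub is nested squarely at (278,111), and it stopped within 0.2 mm of the expected height. I'll do the other two small tubs, then the large ones.

```bash
python3 - <<'E'
from lib import *
import json
S=json.load(open("stack.json"))['orange']
for i,xy in enumerate([(.567,-.229),(.415,-.087)]):
    pick_tub(xy,'orange'); place_tub(S,.073+.028*(i+2),90)
E
```

```text
look [ 0.5686 -0.2308 50.9963 51.6597  8.165 ] t=14.1
grip opening 0.0520
after lift 0.0519
placed hit True tcp err z 0.0003 F [ 2.3 -0.2 -2.4]
t=20.5
look [  0.417   -0.0858  51.6455  51.6663 -29.4443] t=22.2
grip opening 0.0523
after lift 0.0522
placed hit True tcp err z -0.0002 F [ 0.2 -0.4  0.7]
t=28.6
```

```bash
python3 - <<'E'
from lib import *
import json
S=json.load(open("stack.json"))['blue']
for i,xy in enumerate([(.417,-.224),(.450,-.391),(.576,-.369)]):
    pick_tub(xy,'blue'); place_tub(S,.089+.028*(i+1),90)
s=optics.snapshot("top"); cv2.imwrite("pics/top1.png",s["color"])
s=optics.snapshot("side"); cv2.imwrite("pics/side1.png",s["color"])
E
```

```text
look [ 0.4176 -0.2264 66.8344 66.8272 20.2407] t=30.6
grip opening 0.0678
after lift 0.0682
placed hit True tcp err z 0.0024 F [ 1.1 -0.3 -1.9]
t=36.6Traceback (most recent call last):
  File "<stdin>", line 5, in <module>
  File "lib.py", line 40, in pick_tub
    q,_,_=look(xy,col,sp["rim"],size=sp["w"],save=save); yaw=near(q[4],90)
          ~~~~^^^^^^^^^^^^^^^^^^^^^^^^^^^^^^^^^^^^^^^^^
  File "lib.py", line 33, in look
    if not r: raise RuntimeError("nothing of that size in the wrist view")
              ^^^^^^^^^^^^^^^^^^^^^^^^^^^^^^^^^^^^^^^^^^^^^^^^^^^^^^^^^^^^
RuntimeError: nothing of that size in the wrist view
```

```bash
python3 - <<'E'
from lib import *
s=optics.snapshot("wrist"); t=optics.snapshot("top")
cv2.imwrite("pics/both1.png",np.hstack([cv2.resize(s["color"],(400,300)),cv2.resize(t["color"][90:330,100:500],(400,240))[:, :].copy() if 0 else cv2.copyMakeBorder(cv2.resize(t["color"][90:330,100:500],(400,240)),0,60,0,0,cv2.BORDER_CONSTANT)]))
for c in blobs(s,'blue',800): print(c.reshape(-1,2).mean(0).round(),np.round(rect(cast(s,c,.08)),3))
for c in blobs(t,'blue'): print('top',c.reshape(-1,2).mean(0).round(),np.round(rect(cast(t,c,.08)),3))
E
```

```text
[422. 135.] [  0.538  -0.396 160.406  84.767  23.921]
top [159. 274.] [ 0.427  0.328 68.702 68.662 15.163]
top [231. 267.] [ 0.449  0.115 68.529 68.301 -0.571]
top [399. 234.] [  0.539  -0.393 163.009  84.117  25.408]
```

View pics/both1.png

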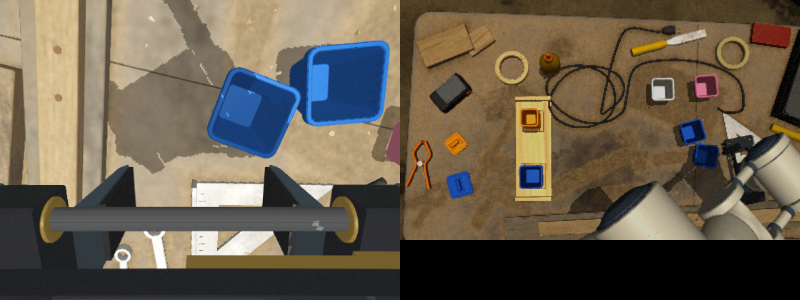

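Tub large_2 was knocked across and now stands against large_3. In the wrist half they are at (253,110) and (345,82). I'll pick the far one first, with the fingers closing on its faces that are clear of the other, using a depth cut to separate the two rims.

```bash
cat >> lib.py <<'E'
def look_rim(xy,z,yaw,h=.06,save=None):
    """as look, but the rim is separated from its neighbours by height"""
    a=np.radians(yaw); bot.open_gripper()
    bot.move_pose([xy[0]-.074*np.cos(a),xy[1]-.074*np.sin(a),z+h],tool(yaw)); bot.sleep(.15)
    s=optics.snapshot("wrist"); Z=cloud(s)[...,2]
    m=cv2.inRange(cv2.cvtColor(s["color"],cv2.COLOR_BGR2HSV),*map(np.array,HSV['blue']))&np.uint8(255*(abs(Z-z)<.008))
    if save: cv2.imwrite(save,np.hstack([cv2.resize(s["color"],(400,300)),cv2.resize(cv2.cvtColor(m,cv2.COLOR_GRAY2BGR),(400,300))]))
    r=[rect(cast(s,c,z)) for c in cv2.findContours(m,cv2.RETR_EXTERNAL,cv2.CHAIN_APPROX_NONE)[0] if len(c)>100]
    print(np.round(r,4)); return min(r,key=lambda q:np.hypot(q[0]-xy[0],q[1]-xy[1]))
E
python3 - <<'E'
from lib import *
bot.move_l(np.array(bot.read_eef_pos())+[0,0,.1],feed=.3)
look_rim((.58,-.375),.08,185,save="pics/rim.png")
E
```

```text
[[ 0.5775 -0.373  67.0571 66.8297 14.9401]
 [ 0.5337 -0.413  21.6357 68.6949  4.9913]]
```

View pics/rim.png

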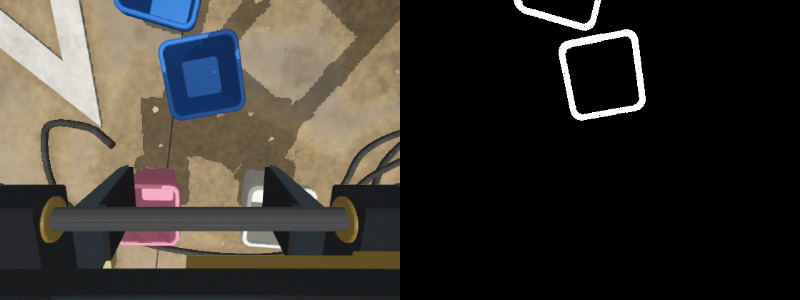

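```bash
cat >> lib.py <<'E'
def grab(q,yaw,col):
    rim=SPEC[col]["rim"]
    bot.move_l([q[0],q[1],rim+.03],tool(yaw),feed=.25); bot.move_l([q[0],q[1],rim-G],feed=.12)
    bot.close_gripper(12); print("grip %.4f"%bot.read_opening())
    bot.move_l([q[0],q[1],.25],feed=.3); print("lift %.4f"%bot.read_opening())
def rimcheck(xy,col,z,h=.08):
    q,c,s=look(xy,col,z,yaw=90,h=h); W=cloud(s); (cu,cv)=c.reshape(-1,2).mean(0)
    m=np.zeros(W.shape[:2],np.uint8); cv2.drawContours(m,[c],-1,255,-1)
    m=m&~cv2.erode(m,np.ones((5,5))); p=W[m>0]; p=p[p[:,2]>z-.01]
    A=np.c_[p[:,0]-q[0],p[:,1]-q[1],np.ones(len(p))]; f=np.linalg.lstsq(A,p[:,2],rcond=None)[0]
    print("rim z %.4f tilt %.3f %.3f"%(f[2],f[0],f[1]),"expected %.3f"%z); return q
E
python3 - <<'E'
from lib import *
import json
S=json.load(open("stack.json"))['blue']
q=look_rim((.5775,-.373),.08,195)   # now square to it
grab(q,near(q[4],90,190),'blue')
bot.move_l([.5,-.2,.27],tool(90),feed=.3)
place_tub(S,.089+.056,90)
rimcheck(S,'blue',.145)
rimcheck((.6205,.1115),'orange',.157,h=.08)
E
```

```text
[[ 0.5775 -0.3729 66.5127 66.884  14.8062]
 [ 0.5361 -0.4074 21.5909 63.4877 14.8574]]
grip 0.0677
lift 0.0681
placed hit True tcp err z 0.0095 F [ 0.3 -0.1 -1.5]
t=49.5
look [4.50500e-01 1.12500e-01 6.67454e+01 6.59187e+01 6.61000e-02] t=50.1
rim z 0.1429 tilt 0.001 -0.002 expected 0.145
look [6.20600e-01 1.11800e-01 5.14674e+01 5.08745e+01 4.29000e-02] t=51.0
rim z 0.1548 tilt -0.000 -0.000 expected 0.157
```

Both stacks are level and at the expected height, with the same −2 mm depth bias on each. Now the last large tub.

```bash
sed -i 's/bot.sleep(.1)$/bot.sleep(.5)/' lib.py; python3 - <<'E'
from lib import *
import json
S=json.load(open("stack.json"))['blue']
bot.move_l([.5,.0,.25],feed=.3)
q=look_rim((.50,-.42),.08,100)
grab(q,near(q[4],90),'blue')
place_tub(S,.089+.084,90)
rimcheck(S,'blue',.173)
s=optics.snapshot("side"); cv2.imwrite("pics/side2.png",s["color"])
E
```

```text
[[  0.5041  -0.4119  66.8947  66.7868 -10.2038]]
grip 0.0681
lift 0.0681
placed hit True tcp err z 0.0006 F [ 1.5  1.1 -3.8]
t=60.6
look [4.50500e-01 1.12200e-01 6.67287e+01 6.65522e+01 4.42000e-02] t=61.2
rim z 0.1710 tilt -0.000 -0.000 expected 0.173
```

View pics/side2.png

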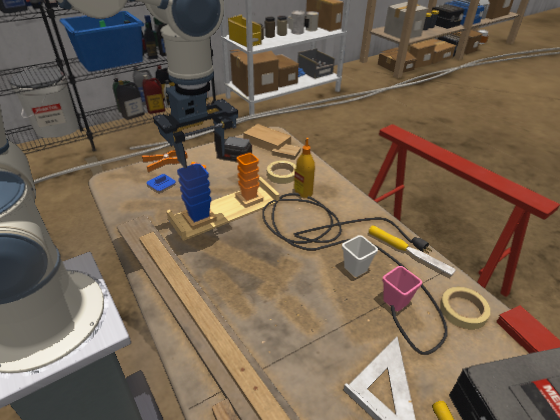

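All six tubs are nested: blue stack at (195,190), orange at (248,180). Pink and white are untouched. Next I measure the lids.

```bash
cat >> lib.py <<'E'
def look_lid(xy,col,save=None):
    bot.open_gripper()
    q,c,s=look(xy,col,.012,yaw=100,h=.1,size=SPEC[col]["lid"],save=save)
    W=cloud(s); m=np.zeros(W.shape[:2],np.uint8); cv2.drawContours(m,[c],-1,1,-1)
    p=W[(m>0)&(W[...,2]>.024)]; b=cv2.minAreaRect(np.float32(p[:,:2])*1000); bx=cv2.boxPoints(b)
    e=max((bx[1]-bx[0],bx[2]-bx[1]),key=np.linalg.norm); a=np.degrees(np.arctan2(e[1],e[0]))
    k=round((a-q[4])/90); print("bar",np.round(b[0],1),np.round(b[1],1),"dir %.1f"%a,"-> %.1f"%(q[4]+90*k))
    return (q[0],q[1]),q[4]+90*k
E
python3 - <<'E'
from lib import *
bot.move_l(np.array(bot.read_eef_pos())+[0,0,.03],feed=.3)
look_lid((.427,.332),'blue',"pics/ll.png"); look_lid((.552,.35),'orange',"pics/ls.png")
cv2.imwrite("pics/lids.png",np.hstack([cv2.resize(cv2.imread(f"pics/{n}.png"),(400,300)) for n in("ll","ls")]))
E
```

```text
look [ 0.4249  0.3438 71.6206 71.624  14.8488] t=63.0
bar [425.  343.9] [37.9 12. ] dir 14.8 -> 14.8
look [ 0.554   0.3559 56.3281 56.3184 39.0957] t=64.0
bar [554.3 355.8] [12.  29.8] dir -50.8 -> -50.9
```

View pics/lids.png

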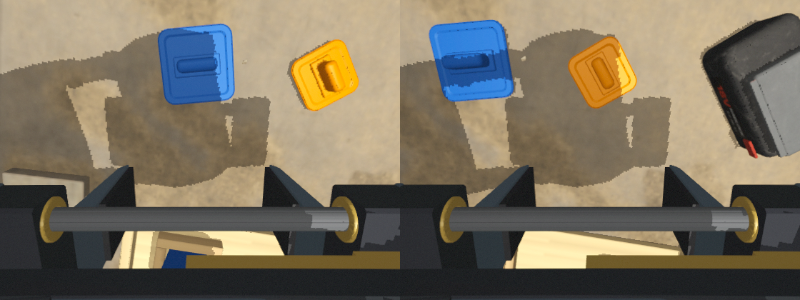

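```bash
cat >> lib.py <<'E'
def lid(xy,col,c,rim,ref,pyaw):
    p,a=look_lid(xy,col); yaw=near(a,180,ref); print("yaw",yaw)
    bot.move_l([*p,.06],tool(yaw),feed=.3); bot.move_l([*p,.016],feed=.1)
    bot.close_gripper(20); print("grip %.4f"%bot.read_opening())
    bot.move_l([*p,.26],feed=.3); bot.move_l([c[0],c[1],.26],tool(pyaw),feed=.3)
    z=rim+.008; bot.move_l([c[0],c[1],z+.014],feed=.2); bot.sleep(.5)
    hit=bot.move_l([c[0],c[1],z-.002],feed=.02,f_stop=3)
    print("hit",hit,"err z %.4f"%(bot.read_eef_pos()[2]-z),np.round(bot.read_force(),1))
    bot.open_gripper(); bot.move_l([c[0],c[1],.29],feed=.3); print("t=%.1f"%bot.read_time())
E
python3 - <<'E'
from lib import *
lid((.554,.356),'orange',(.6206,.1116),.157,130,90)
lid((.425,.344),'blue',(.4505,.1123),.173,190,180)
bot.move_l([.45,-.05,.3],feed=.3)
bot.goto_joints([-60,20,75,0,80,0]) if 0 else bot.move_pose([.45,-.25,.3],tool(90))
for n in("top","side"):
    s=optics.snapshot(n); c=s["color"]; W=cloud(s)
    cv2.imwrite(f"pics/{n}3.png",cv2.resize(c[140:340,100:340] if n=="top" else c[120:260,140:340],None,fx=3 if n=="side" else 2.5,fy=3 if n=="side" else 2.5))
E
```

```text
look [ 0.5541  0.356  56.3806 56.2653 38.9525] t=64.7
bar [554.3 355.8] [11.9 29.8] dir -51.0 -> -51.0
yaw 128.9525489807129
grip 0.0120
hit True err z -0.0007 [0.6 0.5 3.5]
t=72.6
look [ 0.4249  0.344  71.6032 71.7151 14.8513] t=74.2
bar [425.  343.9] [37.8 12. ] dir 14.8 -> 14.9
yaw 194.8512659072876
grip 0.0117
hit True err z -0.0006 [ 0.3 -0.1  0.8]
t=83.1
```

View pics/side3.png

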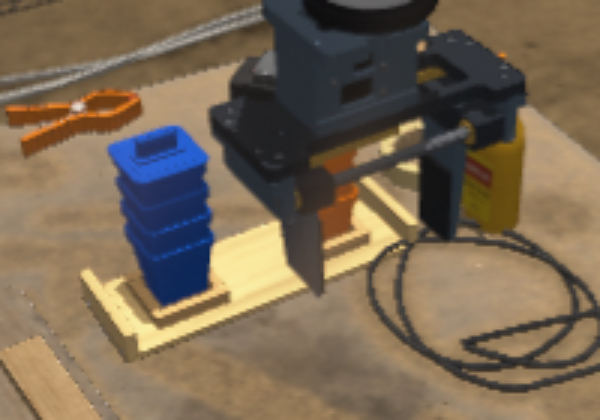

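The blue lid looks flat and down at (158,150). The gripper hides the orange one, so I'll check both numerically with the wrist camera.

```bash
python3 - <<'E'
from lib import *
bot.move_l([.45,-.05,.33],feed=.3)
im=[]
for xy,col,z in (((.4505,.1123),'blue',.177),((.6206,.1116),'orange',.161)):
    q,c,s=look(xy,col,z,yaw=90,h=.1); im.append(s["color"]); W=cloud(s)
    m=np.zeros(W.shape[:2],np.uint8); cv2.drawContours(m,[c],-1,255,-1); p=W[cv2.erode(m,np.ones((5,5)))>0]; p=p[abs(p[:,2]-z)<.007]
    f=np.linalg.lstsq(np.c_[p[:,0]-q[0],p[:,1]-q[1],np.ones(len(p))],p[:,2],rcond=None)[0]
    print(col,"plate top %.4f exp %.3f tilt %.3f %.3f"%(f[2],z,f[0],f[1]))
cv2.imwrite("pics/fin.png",np.hstack([cv2.resize(i,(400,300)) for i in im]))
bot.move_l(np.array(bot.read_eef_pos())+[0,0,.08],feed=.3)
E
```

```text
look [4.50400e-01 1.11800e-01 7.14459e+01 7.14045e+01 3.72000e-02] t=86.5
blue plate top 0.1743 exp 0.177 tilt -0.001 0.000
look [ 0.6202  0.1102 55.9926 56.098   0.7583] t=87.4
orange plate top 0.1584 exp 0.161 tilt -0.001 0.001
```

View pics/fin.png

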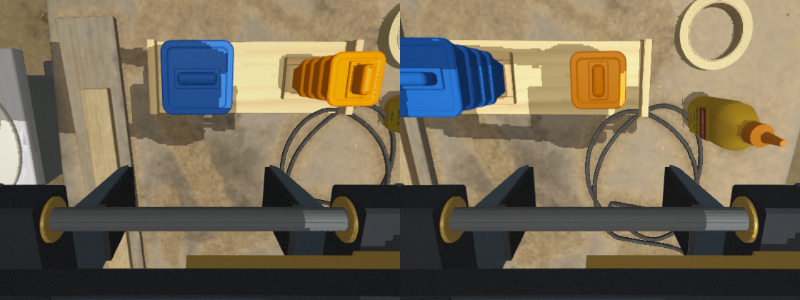

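Both lids are centred and level, blue at (197,77) and orange at (598,80). Plate heights match the rims with the same −2.5 mm bias, and the bystanders haven't moved. Handing in.

```bash
python3 -c "
from workcell import bot
bot.close_job(); print(bot.read_time())"
```

```text
the job is handed in; nothing more can be done
the job is handed in; nothing more can be done
```

The job is handed in: all six loose tubs (three orange, three blue) are nested in their stacks, and each stack has its lid on. My last check was at about 87 s of the 210 s. `close_job` gives no verdict, so the results below are my own camera checks.

- **Knocked tub:** One blue tub was pushed against another during the run. I measured both again, took the outer one first with the fingers on its free faces, and placed both.
- **Tubs:** After the last tub went on, both stacks measured level. The rims were 28 mm apart as expected, within about 2 mm.
- **Lids:** Both lids measured level (tilt about 0.001 rad) and within about 1.5 mm of the stack axis. Plates read 2.5 mm below nominal height; the rims read 2 mm low too, so this looks like camera depth bias.
- **Drop on two blue tubs:** Their force stops tripped early, about 2 mm and 9.5 mm high, so they fell that far when released. The rim heights measured afterwards show they came to rest loosely.
- **Other things on the table:** The arm stayed clear of the battery pack, tape, glue bottle and the pink and white tubs. They looked unmoved wherever they came into view, though I did not measure them at the end.

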